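# Fold down the plating flap at the kitchen pass

### The job

Get the plating shelf of the steel station ready: first pull both red-gripped slide-out supports all the way out while the white flap is still up, then fold the flap down towards the robot so that it lies level on the two supports. Leave the supports out and let go of everything.

Things in the scene. Friction and masses are not known exactly. Their poses are not given: they have to be found in the camera images.
- station: Fixed steel cabinet, 360 mm wide (y), 130 high. Origin: on the table below the middle of the flap's hinge line, which runs along y, 120 mm up. Station -x points out of its front to the robot, y to the left seen from the robot. Face at x=+16 mm. Black knob at y=0 (65 mm up, out to x=-18): a drawer, not needed. Behind the upright flap it is free to x=+90 down to the deck; then jars up to 80 tall.
- support_left (a joint): Left slide-out support, m: 0 fully in, 0.09 fully out (stop). Slides along station -x at y=+115 mm; about 2 N, stays where left. Its red grip, 32 (x) by 24 (y) by 24 mm (z), has its centre 80 mm above the table, at station x=-60 mm when fully in; 25 mm or more free beside it. Its wooden bar (top 120 mm up, front at x=+6 mm when in) carries the lowered flap.
- support_right (a joint): Right slide-out support, the same as the left one but at station y=-115 mm, m: 0 fully in, 0.09 fully out (stop).
- flap (a joint): White flap, rad: 0 upright, 1.57 level towards the robot on the pulled-out supports; starts leaning back (negative, stop -0.2). 340 mm wide, 12 thick, free edge (blue stripe) 140 mm from the hinge; upright its front is at station x=0, back at x=+12. Stiff damped hinge: stays put near upright; pulled over from behind (2 N) past 0.5 rad it sinks by itself in about 4 s. Supports in: sags past level.

How it is judged (in metres and radians):
On the way, in this order (a step that is already met when the one before it is completed fails the run):
1. both supports are pulled out (within 15 mm of the stop) while the flap is still up (within about 20 degrees of upright) (value of joint each of support_left, support_right above 0.075 m and value of joint flap below 0.35 rad), for 0.2 s.
2. the flap lies level on the supports (within about 4 degrees) (value of joint flap between 1.5 and 1.64 rad), for 0.2 s.
At the end, for the whole second after the job is handed in: Both supports are out to within 15 mm of their stops and the flap lies still on them, level to within about 4 degrees (joint flap between 1.50 and 1.64) (all of step 2 and value of joint each of support_left, support_right above 0.075 m and velocity of joint flap between -0.05 and 0.05 rad/s); the robot touches nothing.
It also fails if it takes over 56 s, if anything falls off the work surface, if the arm or the gripper's body presses on something with over 40 N, if the wrist force passes 120 N, or if a joint passes its speed limit or range.

### The arm

A 6-joint arm with a two-finger parallel gripper is mounted at the origin on the work surface. World frame = base frame: x ahead of the robot, y to its left, z up, the work surface at z = 0. Lengths are in m, angles in degrees, forces in N, time in s.
With the tool pointing down it reaches from about 0.3 to 0.75 m from the base axis. Payload 8.5 kg.
Tool frame: the origin (TCP) lies between the finger pads; the fingertips stand env.finger_overhang ahead of it and the grasp point (between the pads) lies 2 mm behind it (env.finger_overhang is the distance from the TCP to the fingertips, in m); z points along the fingers, y is the line along which they close (so a half turn about z gives the same grasp; the last joint's range is limited). The gripper opens to 85 mm and grips with 20 to 120 N. Pads are 22 mm wide; open, the fingers measure 114 mm over their backs; the gripper's body (76 mm by 85 mm) begins 54 mm behind the grasp point. The pads swing forward as they close: fully open they stand 13 mm farther back than shut.
Start: joints at [62.779, 21.807, 74.336, -0, 83.858, -12.336], TCP at [0.141, 0.532, 0.248] pointing down, gripper open.
Joint ranges: [-178.18, 178.18], [-50.72, 133.34], [12.68, 142.11], [-81.47, 261.47], [9.98, 163.14], [-165.26, 165.26]. Speed limits (degrees/s): [136.94, 136.94, 180, 180, 180, 180].

### API

Orientations are given as a 3x3 rotation matrix whose columns are the frame's x, y, z axes.
In Python, from rig import env gives the robot as it stands. The module is installed in compiled form; this text tells all that it offers.
- The arm moves only by the tool jog_arm, never from a script. Its arguments are lists of equal length, an entry for each row: "hand": the finger opening in m, from 0 to 0.0854; "travel": the shift along the world's x, y, z in m, a list of three; "yaw": the turn about the world's z in rad. A call has exactly 5 rows; each row shifts and turns the commanded pose from where the row before left it; what a row does not reach is not made up. A row lasts 1/8 s, in which the tool goes at most 62.5 mm and 10.7 degrees, less where a joint would pass 70% of its speed; a pose out of reach is approached as far as the arm can. A call is refused whole if a number of a shift passes 0.0625 or a number of a turn 0.188, either way. A call with a gripper value outside its range is refused whole. The fingers move at their own pace and stop on an object; "grip_force" is the grip in N (left out, the last holds). Time passes only in rows, so rows that do not move let the fingers close, or fill a call up. It gives the time, the measured TCP pose, the force, the opening and the grip force at its end, in the units of the state.
- env.observe(): the state, without advancing time (a new reading comes with each control period).
- env.get_image(name): name is "side" or "top" or "wrist"; returns the picture (400x640x3 uint8, red, green, blue); there is no depth.
- env.calibration(name): a dict with "fx", "fy", "cx", "cy" (pixels), "position" and "rotation" of the camera in the world; the wrist camera has in their place "hand_eye" (4x4, takes a point from camera to tool coordinates, whose origin is the TCP and whose axes are the flange's). Camera axes: x right, y down, z forward; pixel columns grow to the right and rows downward; lengths in m; the calibration is good to about 2 mm. A picture is of the moment at which its call begins: read the wrist's pose just before it. calibration takes no time and is no camera call.
- env.close_job(): hands the job in; it is judged then, once.
The state is a dict: "time_s": time; "q": joint angles; "qvel": joint speeds; "joint_efforts": joint torques, N m; "position": TCP position; "tool_rot": TCP orientation; "ft_force": force on the tool from outside, world axes, zero at the start; "wrist_torque": the same for the moment, N m; "grip_width": finger opening in m; "gripper_force": force on a finger pad.
Only numpy, scipy, OpenCV 4.12 (cv2) and the standard library are available. Lean on these libraries where they do the work, as an engineer would, in place of code of your own. Each camera call takes 0.05 s, during which the arm holds its last target. There are 200 camera calls.

## Working session

There is one attempt and no reset: what is moved stays moved. The work goes in short steps, Python scripts to look and compute and a tool call to move; the robot and the scene stay as the last step left them, time stands still between calls to the robot, and variables do not carry over. Pictures are saved under pics/ and viewed, at most 10 in all, crops included, and the job is handed in when it is done.

Besides the shell and the picture viewer there is one more tool, called after ">>>" as name(argument=value, ...), one argument or row to a line, values as JSON. jog_arm: Moves the arm, as the interface text tells. Its arguments: {"type":"object","properties":{"hand":{"type":"array"},"travel":{"type":"array"},"yaw":{"type":"array"},"grip_force":{"type":"number"}},"required":["hand","travel","yaw"]}

```bash
mkdir -p pics
cat > h.py <<'E'
import numpy as np, cv2
from rig import env
def ray(c,u,v):
    R=np.array(c["rotation"]);d=R@np.array([(u-c["cx"])/c["fx"],(v-c["cy"])/c["fy"],1.]);return np.array(c["position"]),d
def onz(c,u,v,z):
    p,d=ray(c,u,v);return p+d*(z-p[2])/d[2]
def red(im):
    h=cv2.cvtColor(im,cv2.COLOR_RGB2HSV);return (((h[...,0]<8)|(h[...,0]>172))&(h[...,1]>150)&(h[...,2]>70)).astype(np.uint8)
def blue(im):
    h=cv2.cvtColor(im,cv2.COLOR_RGB2HSV);return ((h[...,0]>95)&(h[...,0]<130)&(h[...,1]>120)&(h[...,2]>60)).astype(np.uint8)
def blobs(m,a=40):
    n,l,s,c=cv2.connectedComponentsWithStats(m);return [(s[i].tolist(),c[i].round(1).tolist()) for i in range(1,n) if s[i][4]>a]
E
python3 - <<'E'
from h import *
print(env.finger_overhang)
ims=[]
for n in("top","side"):
    c=env.calibration(n);im=env.get_image(n);cv2.imwrite(f"pics/{n}0.png",im[...,::-1])
    print(n,c); print("red",blobs(red(im)));print("blue",blobs(blue(im)))
E
```

```text
0.017
top {'fx': 450.0521569412024, 'fy': 450.0521569412024, 'cx': 322.1524363857015, 'cy': 199.12581520942868, 'position': array([0.59795428, 0.02001477, 0.73566826]), 'rotation': array([[ 0.0208676 , -0.9957345 ,  0.08987405],
       [-0.99966768, -0.01941991,  0.01695255],
       [-0.01513489, -0.09019794, -0.99580885]])}
red [([170, 206, 28, 28, 574], [184.1, 219.7]), ([457, 249, 17, 22, 343], [465.3, 259.7]), ([296, 262, 17, 22, 345], [304.3, 272.8])]
blue [([522, 90, 110, 108, 8724], [579.1, 143.0])]
side {'fx': 428.95146384953415, 'fy': 428.95146384953415, 'cx': 315.06352550683494, 'cy': 202.10306407537857, 'position': array([ 0.31408895, -0.32307597,  0.53889209]), 'rotation': array([[ 0.72788426, -0.45181572,  0.5157975 ],
       [-0.6854934 , -0.49793144,  0.53119025],
       [ 0.01683169, -0.7402208 , -0.67215315]])}
red [([213, 112, 23, 35, 417], [223.5, 135.2]), ([238, 220, 25, 26, 426], [250.1, 232.5]), ([366, 307, 30, 34, 620], [379.9, 323.5])]
blue [([266, 98, 226, 123, 913], [385.8, 162.8])]
```

View pics/top0.png

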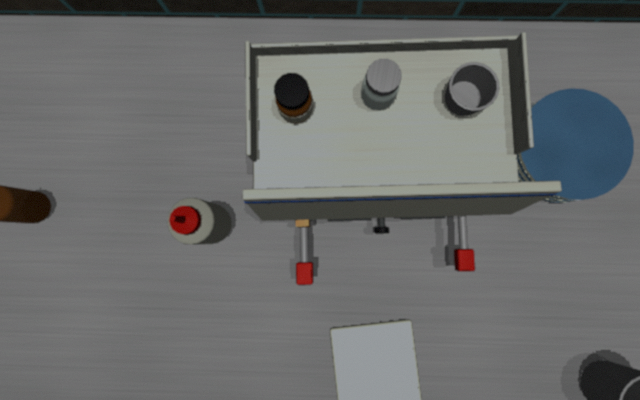

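View pics/side0.png

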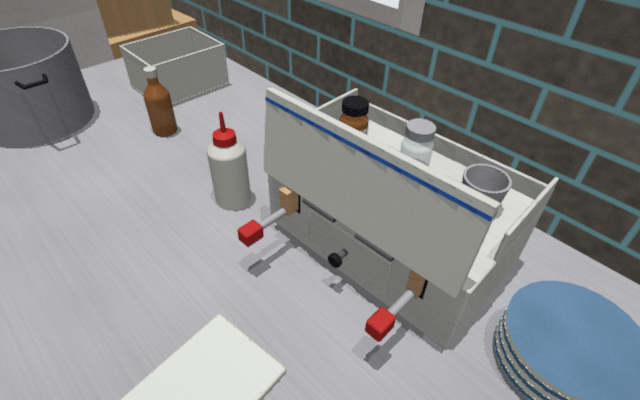

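Run:
```python
from h import *
t=env.calibration("top");s=env.calibration("side")
def tri(a,b):
    p,d=ray(t,*a);q,e=ray(s,*b);k=np.linalg.lstsq(np.c_[d,-e],q-p,rcond=None)[0]
    A=p+k[0]*d;B=q+k[1]*e;return ((A+B)/2).round(4),np.linalg.norm(A-B).round(4)
L=onz(t,304.3,272.8,.092);R=onz(t,465.3,259.7,.092);print("top z.092",L,R)
print("tri",tri((304.3,272.8),(250.1,232.5)),tri((465.3,259.7),(379.9,323.5)))
EL=tri((245,194),(265,95));ER=tri((560,186),(498,208));print("edge",EL,ER)
# yaw from edge, back wall lines (z .13) and top deck
for n,a,b,z in(("edge",(245,194),(560,186),.25),("back",(249,44),(523,35),.17),):
    A=onz(t,*a,z);B=onz(t,*b,z);print(n,A,B,np.degrees(np.arctan2(-(A-B)[0],(A-B)[1])))
im=env.get_image("top");cv2.imwrite("pics/tc.png",cv2.resize(im[150:290,230:580],None,fx=2.2,fy=2.2,interpolation=cv2.INTER_CUBIC)[...,::-1])
for y0 in (.0,):
  for px in ((304,228),(462,222),(381,230)): print(px,onz(t,*px,.08))
```

```text
top z.092 [0.55082069 0.05406492 0.092     ] [ 0.57411568 -0.17295575  0.092     ]
tri (array([0.5498, 0.0548, 0.0805]), np.float64(0.0005)) (array([ 0.5731, -0.175 ,  0.0829]), np.float64(0.0019))
edge (array([0.6431, 0.1156, 0.2454]), np.float64(0.0078)) (array([ 0.6603, -0.2254,  0.2541]), np.float64(0.0006))
edge [0.64574712 0.11230702 0.25      ] [ 0.6609893  -0.22777022  0.25      ] 2.566265166962992
back [0.850553   0.12943471 0.17      ] [ 0.86765002 -0.22621832  0.17      ] 2.7522142055501724
(304, 228) [0.61442719 0.05671392 0.08      ]
(462, 222) [ 0.6277987  -0.17220979  0.08      ]
(381, 230) [ 0.61381994 -0.05514953  0.08      ]
```

View pics/tc.png

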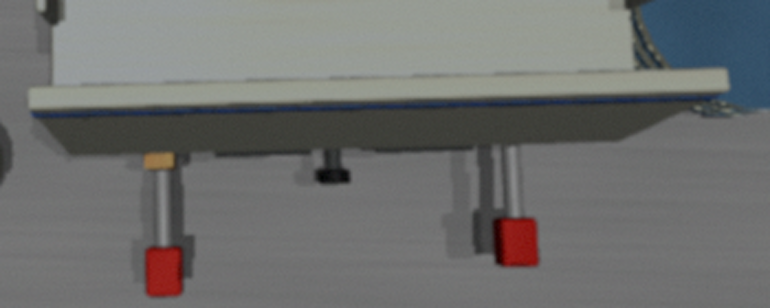

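Top view: left grip sits near (304,273), right near (465,260), flap edge near row 190. Side view: it agrees, with both grips triangulated at z≈0.08. Spacing is 228 mm, station yaw about 2.6°, and the left support is already about 12 mm out.

Run:
```python
from h import *
o=env.observe();print(o["time_s"],o["tool_rot"],o["position"],o["grip_width"])
r=np.array(o["tool_rot"]);print(np.degrees(np.arctan2(r[1,1],r[0,1])))
t=env.calibration("top");print(onz(t,184,220,.2),onz(t,381,233,.07))
```

```text
0.15 [[-9.66444715e-01  2.56874181e-01 -5.16995952e-04]
 [ 2.56874585e-01  9.66444238e-01 -9.91666768e-04]
 [ 2.44914169e-04 -1.09119423e-03 -9.99999375e-01]] [0.14118669 0.53135455 0.247868  ] 0.08546021402999278
75.11532332276377
[0.61801975 0.1938013  0.2       ] [ 0.60965406 -0.05633601  0.07      ]
```

>>> jog_arm(
  hand=[0.054,0.054,0.054,0.054,0.054],
  travel=[
    [0.03,-0.048,0],
    [0.03,-0.048,0],
    [0.03,-0.048,0],
    [0.03,-0.048,0],
    [0.03,-0.048,0],
  ],
  yaw=[0.061,0.061,0.061,0.061,0.061],
  grip_force=30,
)

```text
time_s: 0.78
position: [0.2918, 0.2899, 0.2483]
tool_rot: [[-0.999, -0.047, 0.0], [-0.047, 0.999, 0.0], [-0.0, 0.0, -1.0]]
ft_force: [0.3, 1.0, 0.3]
grip_width: 0.0538
gripper_force: 0.0
```

>>> jog_arm(
  hand=[0.054,0.054,0.054,0.054,0.054],
  travel=[
    [0.05,-0.047,0],
    [0.05,-0.047,0],
    [0.05,-0.047,0],
    [0.05,-0.047,0],
    [0.052,-0.047,-0.04],
  ],
  yaw=[0,0,0,0,0],
)

```text
time_s: 1.4
position: [0.516, 0.0819, 0.2184]
tool_rot: [[-0.999, -0.044, 0.005], [-0.044, 0.999, -0.0], [-0.005, -0.0, -1.0]]
ft_force: [0.5, 0.2, 0.5]
grip_width: 0.0544
gripper_force: 0.0
```

>>> jog_arm(
  hand=[0.054,0.054,0.054,0.054,0.054],
  travel=[
    [0,0,-0.03],
    [0,0,-0.03],
    [0,0,0],
    [0,0,0],
    [0,0,0],
  ],
  yaw=[0,0,0,0,0],
)

```text
time_s: 2.02
position: [0.5142, 0.084, 0.1586]
tool_rot: [[-0.999, -0.045, 0.002], [-0.045, 0.999, -0.0], [-0.002, -0.0, -1.0]]
ft_force: [0.9, 0.7, 0.5]
grip_width: 0.054
gripper_force: 0.0
```

>>> jog_arm(
  hand=[0.054,0.054,0.054,0.054,0.054],
  travel=[
    [0.018,-0.015,0],
    [0.018,-0.015,0],
    [0,0,-0.01],
    [0,0,-0.01],
    [0,0,0],
  ],
  yaw=[0,0,0,0,0],
)

```text
time_s: 2.65
position: [0.5487, 0.0545, 0.1365]
tool_rot: [[-0.999, -0.046, -0.002], [-0.046, 0.999, 0.0], [0.002, 0.0, -1.0]]
ft_force: [0.2, -0.3, 0.2]
grip_width: 0.054
gripper_force: 0.0
```

Run:
```python
from h import *
o=env.observe();im=env.get_image("wrist");c=env.calibration("wrist");H=np.array(c["hand_eye"])
R=np.array(o["tool_rot"]);p=np.array(o["position"])
cc=dict(c,rotation=R@H[:3,:3],position=p+R@H[:3,3])
print(p);
for s,m in blobs(red(im)): print(s,m,onz(cc,*m,.092))
```

```text
[0.54873057 0.05452426 0.13652003]
[300, 212, 37, 47, 1652] [318.2, 235.4] [0.54846977 0.05629535 0.092     ]
[586, 363, 42, 24, 329] [607.1, 373.0] [0.64630505 0.26877626 0.092     ]
[598, 388, 42, 12, 384] [621.0, 394.5] [0.66581349 0.28580695 0.092     ]
```

Wrist view confirms the grip is under the tool. I'll go down and grip.

>>> jog_arm(
  hand=[0.054,0.054,0.054,0.02,0.02],
  travel=[
    [0,0.001,-0.028],
    [0,0,-0.028],
    [0,0,0],
    [0,0,0],
    [0,0,0],
  ],
  yaw=[0,0,0,0,0],
)

```text
time_s: 3.32
position: [0.5502, 0.0562, 0.0829]
tool_rot: [[-0.999, -0.045, 0.003], [-0.045, 0.999, 0.003], [-0.003, 0.003, -1.0]]
ft_force: [0.1, 1.1, 1.9]
grip_width: 0.0236
gripper_force: 31.8
```

>>> jog_arm(
  hand=[0.02,0.02,0.02,0.02,0.02],
  travel=[
    [0,0,0],
    [0,0,0],
    [-0.01,0,0],
    [-0.015,-0.001,0],
    [-0.015,-0.001,0],
  ],
  yaw=[0,0,0,0,0],
)

```text
time_s: 3.95
position: [0.5103, 0.0543, 0.0829]
tool_rot: [[-0.999, -0.045, 0.004], [-0.045, 0.999, 0.002], [-0.004, 0.002, -1.0]]
ft_force: [1.9, 11.0, 3.3]
grip_width: 0.0235
gripper_force: 32.2
```

>>> jog_arm(
  hand=[0.02,0.02,0.02,0.02,0.02],
  travel=[
    [-0.012,0,0],
    [-0.012,0,0],
    [-0.01,-0.0005,0],
    [-0.003,0,0],
    [0,0,0],
  ],
  yaw=[0,0,0,0,0],
)

```text
time_s: 4.58
position: [0.4744, 0.0527, 0.0829]
tool_rot: [[-0.999, -0.045, 0.006], [-0.045, 0.999, 0.001], [-0.006, 0.0, -1.0]]
ft_force: [5.7, 5.6, 4.9]
grip_width: 0.0234
gripper_force: 32.3
```

>>> jog_arm(
  hand=[0.02,0.02,0.02,0.02,0.02],
  travel=[
    [-0.003,0,0],
    [-0.003,0,0],
    [-0.002,0,0],
    [0,0,0],
    [0,0,0],
  ],
  yaw=[0,0,0,0,0],
)

```text
time_s: 5.2
position: [0.4732, 0.0526, 0.0835]
tool_rot: [[-0.999, -0.043, 0.022], [-0.043, 0.999, 0.001], [-0.022, -0.0, -1.0]]
ft_force: [32.9, 11.5, -15.3]
grip_width: 0.0236
gripper_force: 30.9
```

At the stop (33 N). I'll release, rise and go to the right grip.

>>> jog_arm(
  hand=[0.02,0.054,0.054,0.054,0.054],
  travel=[
    [0.007,0,0],
    [0,0,0],
    [0,0,0],
    [0,0,0.03],
    [0,0,0.03],
  ],
  yaw=[0,0,0,0,0],
)

```text
time_s: 5.82
position: [0.471, 0.0523, 0.1419]
tool_rot: [[-0.999, -0.045, -0.002], [-0.045, 0.999, -0.0], [0.002, 0.0, -1.0]]
ft_force: [0.5, -0.4, -0.1]
grip_width: 0.0537
gripper_force: 0.0
```

>>> jog_arm(
  hand=[0.054,0.054,0.054,0.054,0.054],
  travel=[
    [0.01,-0.045,0],
    [0.02,-0.045,0],
    [0.025,-0.045,0],
    [0.025,-0.045,0],
    [0.018,-0.045,0],
  ],
  yaw=[0,0,0,0,0],
)

```text
time_s: 6.45
position: [0.5699, -0.1742, 0.1411]
tool_rot: [[-0.999, -0.045, -0.001], [-0.045, 0.999, 0.0], [0.001, 0.0, -1.0]]
ft_force: [0.1, -0.5, 1.0]
grip_width: 0.0539
gripper_force: 0.0
```

>>> jog_arm(
  hand=[0.054,0.054,0.054,0.054,0.054],
  travel=[
    [0,0,0],
    [0,0,0],
    [0,0,0],
    [0,0,0],
    [0,0,0],
  ],
  yaw=[0,0,0,0,0],
)

```text
time_s: 7.08
position: [0.5697, -0.1721, 0.1415]
tool_rot: [[-0.999, -0.046, 0.0], [-0.046, 0.999, -0.0], [-0.0, -0.0, -1.0]]
ft_force: [-1.4, -0.9, 0.5]
grip_width: 0.0541
gripper_force: 0.0
```

Run:
```python
from h import *
o=env.observe();im=env.get_image("wrist");c=env.calibration("wrist");H=np.array(c["hand_eye"])
R=np.array(o["tool_rot"]);p=np.array(o["position"])
cc=dict(c,rotation=R@H[:3,:3],position=p+R@H[:3,3])
print(p);
for s,m in blobs(red(im)): print(s,m,onz(cc,*m,.092))
t=env.calibration("top");im=env.get_image("top")
for s,m in blobs(red(im)): print(s,m,onz(t,*m,.092))
```

```text
[ 0.56966324 -0.17211028  0.14152558]
[296, 213, 37, 46, 1559] [313.9, 236.1] [ 0.57236197 -0.1728853   0.092     ]
[170, 206, 29, 28, 592] [184.2, 219.5] [0.62278902 0.22858593 0.092     ]
[297, 316, 17, 23, 377] [305.3, 327.0] [0.47574434 0.05082638 0.092     ]
```

>>> jog_arm(
  hand=[0.054,0.054,0.054,0.02,0.02],
  travel=[
    [0.003,-0.001,-0.03],
    [0,0,-0.03],
    [0,0,0],
    [0,0,0],
    [0,0,0],
  ],
  yaw=[0,0,0,0,0],
)

```text
time_s: 7.8
position: [0.5732, -0.1729, 0.083]
tool_rot: [[-0.999, -0.045, 0.002], [-0.045, 0.999, 0.001], [-0.002, 0.001, -1.0]]
ft_force: [-0.6, -0.2, -0.3]
grip_width: 0.0237
gripper_force: 30.9
```

>>> jog_arm(
  hand=[0.02,0.02,0.02,0.02,0.02],
  travel=[
    [0,0,0],
    [0,0,0],
    [-0.012,-0.0005,0],
    [-0.015,-0.0005,0],
    [-0.015,-0.0005,0],
  ],
  yaw=[0,0,0,0,0],
)

```text
time_s: 8.43
position: [0.5313, -0.1749, 0.0829]
tool_rot: [[-0.999, -0.045, 0.004], [-0.045, 0.999, -0.001], [-0.004, -0.001, -1.0]]
ft_force: [2.2, 2.9, 5.3]
grip_width: 0.0237
gripper_force: 31.6
```

>>> jog_arm(
  hand=[0.02,0.02,0.02,0.02,0.02],
  travel=[
    [-0.012,-0.0005,0],
    [-0.012,-0.0005,0],
    [-0.012,-0.0005,0],
    [-0.006,-0.0005,0],
    [0,0,0],
  ],
  yaw=[0,0,0,0,0],
)

```text
time_s: 9.05
position: [0.4888, -0.1768, 0.0829]
tool_rot: [[-0.999, -0.045, 0.002], [-0.045, 0.999, -0.0], [-0.002, -0.0, -1.0]]
ft_force: [-1.0, 4.4, 9.3]
grip_width: 0.0236
gripper_force: 32.0
```

>>> jog_arm(
  hand=[0.02,0.02,0.02,0.02,0.02],
  travel=[
    [-0.004,0,0],
    [-0.003,0,0],
    [-0.003,0,0],
    [0,0,0],
    [0,0,0],
  ],
  yaw=[0,0,0,0,0],
)

```text
time_s: 9.68
position: [0.4835, -0.1772, 0.0831]
tool_rot: [[-0.999, -0.044, 0.013], [-0.044, 0.999, -0.002], [-0.013, -0.003, -1.0]]
ft_force: [24.6, 9.4, -4.7]
grip_width: 0.0235
gripper_force: 30.5
```

>>> jog_arm(
  hand=[0.02,0.054,0.054,0.054,0.054],
  travel=[
    [0.007,0,0],
    [0,0,0],
    [0,0,0],
    [0,0,0.03],
    [0,0,0.05],
  ],
  yaw=[0,0,0,0,0],
)

```text
time_s: 10.3
position: [0.4848, -0.177, 0.1612]
tool_rot: [[-0.999, -0.045, -0.003], [-0.045, 0.999, 0.002], [0.003, 0.002, -1.0]]
ft_force: [0.6, -0.1, -0.2]
grip_width: 0.0541
gripper_force: 0.0
```

>>> jog_arm(
  hand=[0.0,0.0,0.0,0.0,0.0],
  travel=[
    [0,0.02,0.05],
    [0,0.02,0.05],
    [0,0.02,0.05],
    [0.03,0.03,0.02],
    [0.04,0.03,0],
  ],
  yaw=[0,0,0,0,0],
)

```text
time_s: 10.92
position: [0.5563, -0.0566, 0.3339]
tool_rot: [[-0.999, -0.044, 0.004], [-0.044, 0.999, -0.002], [-0.004, -0.002, -1.0]]
ft_force: [0.0, -0.2, 0.4]
grip_width: 0.0004
gripper_force: 0.0
```

Run:
```python
from h import *
o=env.observe();print(o["position"],o["grip_width"])
for n in("top","side"):
    im=env.get_image(n);c=env.calibration(n);cv2.imwrite(f"pics/{n}2.png",im[...,::-1])
    for s,m in blobs(red(im)): print(n,s,m,onz(c,*m,.092))
```

```text
[ 0.55628025 -0.05663392  0.33391018] 0.00040084970925710134
top [170, 206, 29, 28, 589] [184.2, 219.6] [0.62264543 0.22857894 0.092     ]
top [297, 316, 17, 23, 351] [305.4, 326.5] [0.47643323 0.05070284 0.092     ]
side [213, 112, 23, 35, 415] [223.6, 135.2] [0.65790801 0.27913121 0.092     ]
side [194, 247, 28, 28, 495] [207.9, 260.4] [0.47085368 0.04203378 0.092     ]
side [317, 353, 32, 39, 766] [332.2, 372.0] [ 0.48360736 -0.18104592  0.092     ]
```

View pics/side2.png

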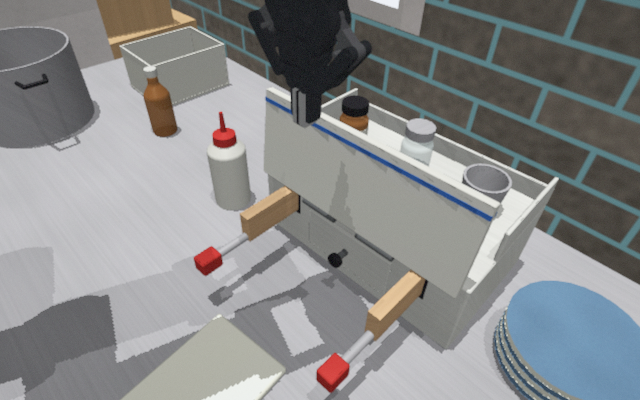

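The side view shows both red grips well out, at (208,260) and (332,372). The wooden bars are visible, the flap is still up, and the hand is above it. Next I go behind the flap (x≈0.695).

>>> jog_arm(
  hand=[0.0,0.0,0.0,0.0,0.0],
  travel=[
    [0.04,0,0],
    [0.04,0,0],
    [0.04,0,0],
    [0.02,0,0],
    [0,0,0],
  ],
  yaw=[0,0,0,0,0],
)

```text
time_s: 11.65
position: [0.696, -0.0579, 0.3299]
tool_rot: [[-0.999, -0.045, -0.002], [-0.045, 0.999, 0.0], [0.002, 0.0, -1.0]]
ft_force: [-0.1, -0.0, -1.4]
grip_width: -0.0001
gripper_force: 0.0
```

>>> jog_arm(
  hand=[0.0,0.0,0.0,0.0,0.0],
  travel=[
    [0,0,-0.03],
    [0,0,-0.03],
    [0,0,-0.03],
    [0,0,0],
    [0,0,0],
  ],
  yaw=[0,0,0,0,0],
)

```text
time_s: 12.28
position: [0.6955, -0.0574, 0.2434]
tool_rot: [[-0.999, -0.045, 0.002], [-0.045, 0.999, -0.001], [-0.002, -0.001, -1.0]]
ft_force: [-0.3, -0.3, 0.7]
grip_width: 0.0001
gripper_force: 0.0
```

>>> jog_arm(
  hand=[0.0,0.0,0.0,0.0,0.0],
  travel=[
    [-0.01,0,0],
    [-0.01,0,0],
    [-0.01,0,0],
    [-0.01,0,0],
    [-0.01,0,0],
  ],
  yaw=[0,0,0,0,0],
)

```text
time_s: 12.9
position: [0.6457, -0.0573, 0.2423]
tool_rot: [[-0.999, -0.045, 0.003], [-0.045, 0.999, -0.001], [-0.003, -0.001, -1.0]]
ft_force: [4.9, -0.9, 4.1]
grip_width: -0.0004
gripper_force: 2.2
```

>>> jog_arm(
  hand=[0.0,0.0,0.0,0.0,0.0],
  travel=[
    [-0.01,0,0],
    [-0.01,0,0],
    [-0.01,0,0],
    [-0.01,0,0],
    [-0.01,0,0],
  ],
  yaw=[0,0,0,0,0],
)

```text
time_s: 13.52
position: [0.5948, -0.0568, 0.2411]
tool_rot: [[-0.999, -0.045, -0.001], [-0.045, 0.999, 0.001], [0.001, 0.001, -1.0]]
ft_force: [2.4, -0.5, -1.0]
grip_width: 0.0003
gripper_force: 0.9
```

>>> jog_arm(
  hand=[0.0,0.0,0.0,0.0,0.0],
  travel=[
    [-0.01,0,-0.003],
    [-0.01,0,-0.003],
    [-0.01,0,-0.003],
    [-0.008,0,-0.003],
    [0,0,0],
  ],
  yaw=[0,0,0,0,0],
)

```text
time_s: 14.15
position: [0.557, -0.057, 0.2291]
tool_rot: [[-0.999, -0.045, -0.001], [-0.045, 0.999, 0.0], [0.001, 0.0, -1.0]]
ft_force: [-0.1, 0.3, 0.4]
grip_width: -0.0002
gripper_force: 0.0
```

>>> jog_arm(
  hand=[0.0,0.0,0.0,0.0,0.0],
  travel=[
    [0,0,0],
    [0,0,0],
    [0,0,0],
    [0,0,0.03],
    [0,0,0.05],
  ],
  yaw=[0,0,0,0,0],
)

```text
time_s: 14.78
position: [0.5573, -0.057, 0.309]
tool_rot: [[-0.999, -0.045, -0.004], [-0.045, 0.999, 0.001], [0.004, 0.001, -1.0]]
ft_force: [1.0, -0.5, 0.4]
grip_width: 0.0004
gripper_force: 0.0
```

>>> jog_arm(
  hand=[0.0,0.0,0.0,0.0,0.0],
  travel=[
    [0,0,0.05],
    [0,0,0],
    [0,0,0],
    [0,0,0],
    [0,0,0],
  ],
  yaw=[0,0,0,0,0],
)

```text
time_s: 15.4
position: [0.5576, -0.0571, 0.3585]
tool_rot: [[-0.999, -0.045, -0.002], [-0.045, 0.999, 0.001], [0.002, 0.001, -1.0]]
ft_force: [0.1, -0.3, -0.7]
grip_width: -0.0
gripper_force: 0.0
```

>>> jog_arm(
  hand=[0.0,0.0,0.0,0.0,0.0],
  travel=[
    [0,0,0],
    [0,0,0],
    [0,0,0],
    [0,0,0],
    [0,0,0],
  ],
  yaw=[0,0,0,0,0],
)

```text
time_s: 16.02
position: [0.5577, -0.0571, 0.3593]
tool_rot: [[-0.999, -0.045, -0.0], [-0.045, 0.999, -0.0], [0.0, 0.0, -1.0]]
ft_force: [0.2, 0.4, 0.6]
grip_width: -0.0001
gripper_force: 0.0
```

>>> jog_arm(
  hand=[0.0,0.0,0.0,0.0,0.0],
  travel=[
    [0,0,0],
    [0,0,0],
    [0,0,0],
    [0,0,0],
    [0,0,0],
  ],
  yaw=[0,0,0,0,0],
)

```text
time_s: 16.65
position: [0.5577, -0.0571, 0.3593]
tool_rot: [[-0.999, -0.045, -0.0], [-0.045, 0.999, -0.0], [0.0, -0.0, -1.0]]
ft_force: [-0.2, 0.2, 0.1]
grip_width: 0.0
gripper_force: 0.0
```

>>> jog_arm(
  hand=[0.0,0.0,0.0,0.0,0.0],
  travel=[
    [0,0,0],
    [0,0,0],
    [0,0,0],
    [0,0,0],
    [0,0,0],
  ],
  yaw=[0,0,0,0,0],
)

```text
time_s: 17.27
position: [0.5577, -0.0571, 0.3593]
tool_rot: [[-0.999, -0.045, -0.0], [-0.045, 0.999, -0.0], [0.0, -0.0, -1.0]]
ft_force: [-0.5, -0.6, 0.0]
grip_width: 0.0003
gripper_force: 0.0
```

>>> jog_arm(
  hand=[0.0,0.0,0.0,0.0,0.0],
  travel=[
    [0,0,0],
    [0,0,0],
    [0,0,0],
    [0,0,0],
    [0,0,0],
  ],
  yaw=[0,0,0,0,0],
)

```text
time_s: 17.9
position: [0.5577, -0.0571, 0.3594]
tool_rot: [[-0.999, -0.045, 0.0], [-0.045, 0.999, -0.0], [-0.0, -0.0, -1.0]]
ft_force: [-0.3, 0.4, -0.1]
grip_width: 0.0001
gripper_force: 0.0
```

>>> jog_arm(
  hand=[0.0,0.0,0.0,0.0,0.0],
  travel=[
    [0,0,0],
    [0,0,0],
    [0,0,0],
    [0,0,0],
    [0,0,0],
  ],
  yaw=[0,0,0,0,0],
)

```text
time_s: 18.52
position: [0.5577, -0.0571, 0.3593]
tool_rot: [[-0.999, -0.045, -0.0], [-0.045, 0.999, -0.0], [0.0, -0.0, -1.0]]
ft_force: [-0.3, 0.5, 0.1]
grip_width: 0.0001
gripper_force: 0.0
```

Run:
```python
from h import *
a=env.get_image("side");b=[env.get_image("side") for _ in range(6)][-1]
print(env.observe()["time_s"],"moving px",int((cv2.absdiff(a,b).max(2)>30).sum()))
cv2.imwrite("pics/side3.png",b[...,::-1]);c=env.calibration("side")
for s,m in blobs(red(b)): print(s,m,onz(c,*m,.092))
print("blue",blobs(blue(b)))
```

```text
18.875 moving px 0
[213, 112, 23, 35, 418] [223.6, 135.2] [0.65790801 0.27913121 0.092     ]
[194, 247, 28, 28, 508] [208.0, 260.5] [0.47085667 0.0417959  0.092     ]
[317, 353, 32, 39, 781] [332.4, 372.1] [ 0.48368683 -0.18127197  0.092     ]
blue [([193, 205, 199, 167, 1006], [299.1, 293.6])]
```

View pics/side3.png

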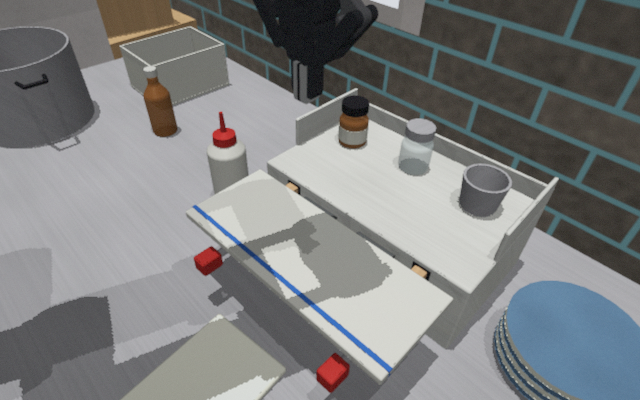

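Side view: the flap lies on the bars, its stripe running (193,207)–(390,370), and nothing is moving. The grips are still out. I'll check the level numerically.

Run:
```python
from h import *
s=env.calibration("side");a=np.radians(2.6);O=np.array([.6295,-.0585,0]);X=np.array([np.cos(a),np.sin(a),0]);Y=np.array([-np.sin(a),np.cos(a),0])
R=np.array(s["rotation"])
for th in(1.4,1.5,1.57,1.64,1.75):
    r=[]
    for y in(.17,-.17):
        P=O+Y*y+X*(-.14*np.sin(th)+.012*np.cos(th))+np.array([0,0,.12+.14*np.cos(th)+.012*np.sin(th)])
        c=R.T@(P-s["position"]);r+=[(c[:2]/c[2]*s["fx"]+[s["cx"],s["cy"]]).round(1)]
    print(th,r)
im=env.get_image("side")
cv2.imwrite("pics/c.png",np.hstack([cv2.resize(im[195:235,170:225],None,fx=7,fy=7),cv2.resize(im[355:395,360:415],None,fx=7,fy=7)])[...,::-1])
```

```text
1.4 [array([184.3, 196.7]), array([389. , 367.7])]
1.5 [array([184.4, 205.3]), array([385.3, 376.7])]
1.57 [array([185., 211.]), array([383.3, 382.3])]
1.64 [array([186. , 216.3]), array([381.7, 387.2])]
1.75 [array([188.4, 223.9]), array([380.2, 393.7])]
```

View pics/c.png

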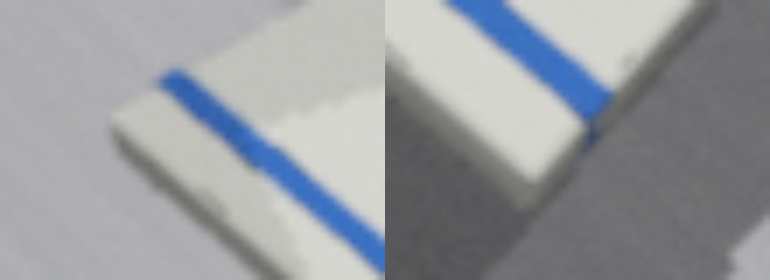

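The crop puts the free edge corners at (186,212) and (381,381), which matches 1.57 rad. I'm handing in.

```bash
python3 -c "
from rig import env
print(env.close_job())"
```

```text
the job is handed in; nothing more can be done
None
```

I pulled both supports out to their stops while the flap was up, folded the flap down level on them (about 1.57 rad in the side view), let go of everything, and handed the job in at about 19 s; no verdict came back.

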